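# Draw one brass spacer from the spring-slide dispenser

## Robot

A 6-joint arm with a two-finger parallel gripper is mounted at the origin on the work surface. World frame = base frame: x ahead of the robot, y to its left, z up, the work surface at z = 0. Lengths are in mm, angles in degrees, forces in N, time in s.
With the tool pointing down it reaches from about 275 to 850 mm from the base axis. Payload 19 kg.
Tool frame: the origin (TCP) lies midway between the tips of the shut fingers; the grasp point (between the pads) lies 19 mm behind it; z points along the fingers, y is the line along which they close (so a half turn about z gives the same grasp; the last joint's range is limited). The gripper opens to 85 mm and grips with 20 to 120 N. Pads are 22 mm wide; open, the fingers measure 114 mm over their backs; the gripper's body (76 mm by 85 mm) begins 54 mm behind the grasp point. The pads swing forward as they close: fully open they stand 13 mm farther back than shut.
Start: joints at [-83.996, 8.623, 82.357, -0, 89.026, -7.678], TCP at [135.984, -558.654, 199.967] pointing down, gripper open.
Joint ranges: [-160.23, 160.23], [-39.13, 120.54], [6.94, 153.29], [-79.49, 259.48], [9.18, 160.14], [-161.06, 161.06]. Speed limits (degrees/s): [108.29, 108.29, 127.2, 172.46, 172.46, 172.46].

## Interface

Orientations are given as a 3x3 rotation matrix whose columns are the frame's x, y, z axes.
In Python, from plant import r gives the robot as it stands.
- The arm moves only by the shell command python3 -m handwheel 'ROWS'. ROWS is JSON, a list of rows, each a list of 3 entries, a list of its own where there are three numbers: the turn, a rotation vector about the world's x, y, z in units of 90 degrees (1.0 is 90 degrees), then the shift along the world's x, y, z in units of 120 mm (1.0 is 120 mm), then the opening, from 0 (shut) to 1 (fully open). A call has 1 to 5 rows; each row is the pose to reach, as a shift and turn from the pose commanded when the call began; what a row does not reach only later rows make up. A row lasts 1/12 s, in which the tool goes at most 41.7 mm and 7.16 degrees, less where a joint would pass 70% of its speed; a pose out of reach is approached as far as the arm can. A call with a number of a shift or a turn outside -1 to 1 is refused whole. A call with a gripper value outside its range is refused whole. The fingers move at their own pace and stop on an object; the grip force is fixed at half the most. Time passes only in rows, so rows that repeat a pose let the fingers close. It gives the time, the measured TCP pose, the force, the opening and the grip force at its end, in the units of the state.
- r.read_state(): the state, without advancing time (a new reading comes with each control period).
- r.grab_frame(name): name is "scene" or "top" or "wrist"; returns a dict with "color" (420x560x3 uint8, red, green, blue), "fovy" (degrees; the focal length in pixels is half the picture's height over the tangent of half this angle, whatever the lens; pixels are square), "cx", "cy" (the principal point, pixels), "R" (3x3) and "t" (3): a world point X has camera coordinates R X + t. Camera axes: x right, y down, z forward; pixel columns grow to the right and rows downward; lengths in mm; the calibration is good to about 2 mm. The wrist camera is an equidistant fisheye: a pixel r from the principal point sees the ray r / f radians off the axis. A picture is of the moment at which its call begins. There is no depth.
- r.sign_off(): hands the job in; it is judged then, once.
Trained networks look in a picture, given as the dict that the camera call returned (one of the last four; its "shot" number tells which), for a name from the list of things; names that differ only in an ending like _2 or _b are one class to them, and where a whole thing is asked for, a point or a joint stands for the part that bears it (a point fixed in the world has none). Each returns a list of dicts, best first, with "confidence" (0 to 1); they miss things now and then, are a little off and sometimes report something else, mostly with a low value. They report only what shows in the picture. A call takes as long as a camera call.
- r.masks_of(name, picture): "pixels" (420x560 bool, what is visible of it) and "location" ([column, row] in pixels, amid what is visible of it).
The state is a dict: "time": time; "q": joint angles; "joint_vel": joint speeds; "effort": joint torques, N m; "eef_pos": TCP position; "tool_rot": TCP orientation; "wrist_force": force on the tool from outside, world axes, zero at the start; "wrist_torque": the same for the moment, N m; "width": finger opening in mm; "grasp_force": force on a finger pad.
Only numpy, scipy, OpenCV 4.12 (cv2) and the standard library are available. Lean on these libraries where they do the work, as an engineer would, in place of code of your own. Each camera call takes 0.05 s, during which the arm holds its last target. There are 200 camera calls.

## Task

Set the blue catch pan on the table centred under the red dispenser's outlet and let go of it, then take the wooden knob in a gentle grip (no more than 40 N), pull the sprung slide all the way out to its stop so that one brass spacer drops into the pan, and ease the slide back fully home without letting it snap shut. Leave the pan with its one spacer under the outlet, and do not shift or tip the bottle, the jar or the white block.

Things in the scene. Friction and masses are not known exactly. Their poses are not given: they have to be found in the camera images.
- dispenser: Red dispenser fixed to the table. Origin at table level under its upright magazine (31 mm square, translucent red, 195 mm high); slide comes out along its -x. Foot x -25 to 100 mm, 80 mm wide, 8 high; column x -15 to 85, 56 wide; deck 50 wide, 63 to 71 mm above the table, overhangs to x = -50. The pocketed spacer drops off the deck edge in the last 15 mm of the slide travel.
- outlet (a point): Point on the table where the spacer drops: 72 mm in front of the dispenser's origin (its x = -72 mm), at table level. Above it passes the slide, 36 mm wide, underside 71 mm above the table.
- slide_out (a joint): Steel slide, how far it is pulled out in m: 0 fully home, 0.070 at its stop. A spring pulls it home with about 3 N at home and 9 N at the stop; let go of while out, it snaps shut. Bar 36 mm wide, z from 71 to 80 mm above the table; when home its front end is 155 mm in front of the dispenser's origin.
- slide: The moving slide with its knob; origin and axes those of the dispenser when home, and it moves along the dispenser's -x. Carries a light wooden upright round knob near its front end: 26 mm diameter, from 80 to 124 mm above the table, axis 140 mm in front of this origin. The wood dents easily: a grip of 20 to 40 N holds well.
- knob_grip (a point): Grip point on the knob's axis, 25 mm above the slide's top, 105 mm above the table.
- pan: Loose blue catch pan, about 100 to 170 g, standing on the table: an open square box 70 x 70 mm outside, 36 mm high, walls and floor 3 mm, with a straight handle along its -x (from 35 to 139 mm from its centre). Origin under the centre of the box; z up.
- pan_in (a point): Centre of the pan's inner floor.
- pan_grip (a point): Point on the pan's handle to grip, 92 mm from the pan's centre along its -x, 29 mm above its underside. The handle is 14 mm wide (along the pan's y) and 14 mm high.
- spacer_a: Loose solid brass spacer, 20 mm diameter, 10 mm high, 27 g, the lowest one, standing in the slide's pocket (origin at the centre of its underside). It is the one that drops.
- spacer_a_center (a point): Centre of that spacer.
- spacer_b: Second brass spacer, same size, on top of the first in the magazine; it must stay in the dispenser.
- spacer_c: Third brass spacer, same size, on top of the second; it must stay in the dispenser.
- bottle: Bystander: white bottle with yellow cap, 42 mm diameter, 115 mm high. Origin under its centre.
- jar: Bystander: amber glass jar with black cap, 48 mm diameter, 75 mm high. Origin under its centre.
- block: Bystander: white block with brass pins, 80 x 110 mm (x, y), 46 mm high. Origin under its centre.

How it is judged (in metres and radians):
On the way, in this order (a step that is already met when the one before it is completed fails the run):
1. the pan stands on the table under the outlet, let go of (horizontal distance between pan_in and outlet below 0.022 m and angle between pan's own z axis and vertical below 0.1 rad and height (world z) of pan below 0.006 m and contact force between the fingers and pan below 0.1 N and linear speed of pan below 0.02 m/s), for 0.2 s.
2. the slide is pulled out to its stop (value of joint slide_out above 0.067 m), for 0.2 s.
3. the slide is back home with the spacer in the pan (value of joint slide_out below 0.003 m and x of spacer_a_center in the frame of pan between -0.033 and 0.033 m and y of spacer_a_center in the frame of pan between -0.033 and 0.033 m and z of spacer_a_center in the frame of pan below 0.025 m), for 0.2 s.
At the end, for the whole second after the job is handed in: The pan stands flat on the table, its centre within 22 mm of the outlet point, with the first spacer at rest in it; the slide is within 3 mm of home; the other two spacers are still in the dispenser; everything is released (all of step 3 and horizontal distance between pan_in and outlet below 0.022 m and angle between pan's own z axis and vertical below 0.1 rad and height (world z) of pan below 0.006 m and linear speed of each of spacer_a, pan below 0.03 m/s and height (world z) of each of spacer_b, spacer_c above 0.06 m); the robot touches nothing.
It fails at once if the fingers' forces on the knob and slide add up to more than 100 N (a 40 N grip gives about 80 N, 40 on each side) (contact force between the fingers and slide above 100 N).
It fails at once if the slide snaps back (faster than 0.35 m/s) (velocity of joint slide_out below -0.35 m/s).
It fails at once if the bottle, the jar or the block is shifted by more than 25 mm or tipped ((distance of bottle from where it was at the start of the episode above 0.025 m or angle between bottle's own z axis and vertical above 0.35 rad) or (distance of jar from where it was at the start of the episode above 0.025 m or angle between jar's own z axis and vertical above 0.35 rad) or (distance of block from where it was at the start of the episode above 0.025 m or angle between block's own z axis and vertical above 0.35 rad)).
It fails at once if a second spacer falls out (height (world z) of any of spacer_b, spacer_c below 0.06 m).
It also fails if it takes over 62 s, if anything falls off the work surface, if the arm or the gripper's body presses on something with over 40 N, if the wrist force passes 120 N, or if a joint passes its speed limit or range.

## Working session

There is one attempt and no reset: what is moved stays moved. The work goes in short steps, Python scripts to look and compute and a shell command to move; the robot and the scene stay as the last step left them, time stands still between calls to the robot, and variables do not carry over. Pictures are saved under pics/ and viewed, at most 11 in all, crops included, and the job is handed in when it is done.

```bash
ls; mkdir -p pics; cat > h.py <<'E'
import numpy as np, cv2
from plant import r
def f_of(p): return p["color"].shape[0]/2/np.tan(np.radians(p["fovy"])/2)
def ray(p,uv):
    f=f_of(p); R=np.array(p["R"]); t=np.array(p["t"])
    d=np.array([(uv[0]-p["cx"])/f,(uv[1]-p["cy"])/f,1.])
    return -R.T@t, R.T@d
def at_z(p,uv,z):
    c,d=ray(p,uv); return c+d*(z-c[2])/d[2]
def proj(p,X):
    c=np.array(p["R"])@np.array(X)+np.array(p["t"]); return c[:2]/c[2]*f_of(p)+[p["cx"],p["cy"]]
def save(p,n): cv2.imwrite("pics/"+n,p["color"][:,:,::-1])
E
python3 - <<'E'
from h import *
a=[]
for c in("top","scene"):
    p=r.grab_frame(c); save(p,c+"1.png"); print(c,p["fovy"],p["cx"],p["cy"],-np.array(p["R"]).T@p["t"])
    a.append(p["color"])
    for n in("pan","dispenser","slide","knob_grip","bottle","jar","block"):
        for m in r.masks_of(n,p)[:2]:
            print(n,round(m["confidence"],2),np.round(m["location"]),m["pixels"].sum(),np.round(cv2.minAreaRect(np.argwhere(m["pixels"])[:,::-1].astype(np.float32))[0:2],0).tolist())
E
```

```text
pics
top 42.69020266702157 285.04057628189264 205.93009642390945 [ 463.50770927  -77.50313312 1358.69153126]
pan 0.86 [349. 252.] 1141 [[347.0, 274.0], [71.0, 30.0]]
dispenser 0.74 [179. 225.] 2792 [[187.0, 217.0], [42.0, 107.0]]
dispenser 0.69 [200. 166.] 1430 [[198.0, 165.0], [45.0, 32.0]]
slide 0.86 [203. 203.] 1089 [[190.0, 216.0], [17.0, 103.0]]
slide 0.54 [346. 255.] 1040 [[348.0, 273.0], [70.0, 30.0]]
knob_grip 0.79 [201. 207.] 1113 [[190.0, 214.0], [17.0, 101.0]]
bottle 0.55 [197. 280.] 284 [[199.0, 280.0], [15.0, 20.0]]
jar 0.68 [276. 214.] 304 [[276.0, 214.0], [20.0, 18.0]]
block 0.93 [198. 165.] 1456 [[197.0, 165.0], [45.0, 33.0]]
scene 43.41128028068855 272.2565537903338 222.7413213540994 [1335.6162272  -194.50504712  929.58687251]
pan 0.9 [190. 226.] 1221 [[189.0, 216.0], [64.0, 32.0]]
dispenser 0.83 [373. 212.] 3263 [[374.0, 215.0], [52.0, 102.0]]
slide 0.72 [349. 231.] 906 [[362.0, 216.0], [21.0, 90.0]]
knob_grip 0.75 [348. 231.] 1021 [[363.0, 217.0], [22.0, 93.0]]
bottle 0.64 [338. 180.] 591 [[337.0, 177.0], [17.0, 43.0]]
bottle 0.32 [378. 281.] 2173 [[380.0, 281.0], [58.0, 41.0]]
jar 0.69 [274. 243.] 682 [[274.0, 244.0], [35.0, 21.0]]
block 0.91 [377. 282.] 2143 [[381.0, 281.0], [56.0, 41.0]]
```

```bash
python3 - <<'E'
import cv2
a=cv2.imread("pics/top1.png")[130:330,140:400]
cv2.imwrite("pics/topc.png",cv2.resize(a,None,fx=3,fy=3,interpolation=cv2.INTER_CUBIC))
a=cv2.imread("pics/scene1.png")[140:330,140:430]
cv2.imwrite("pics/scenec.png",cv2.resize(a,None,fx=2.7,fy=2.7,interpolation=cv2.INTER_CUBIC))
E
```

```text
(no output)
```

View pics/topc.png

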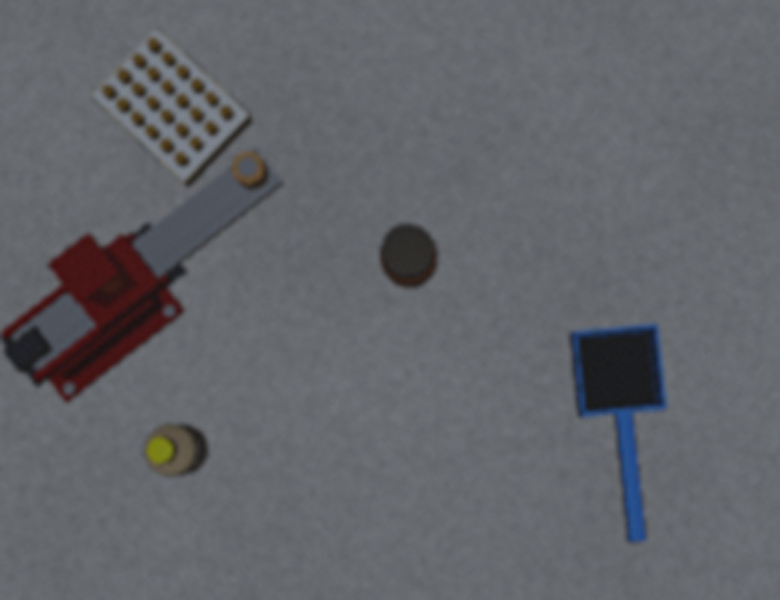

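View pics/scenec.png

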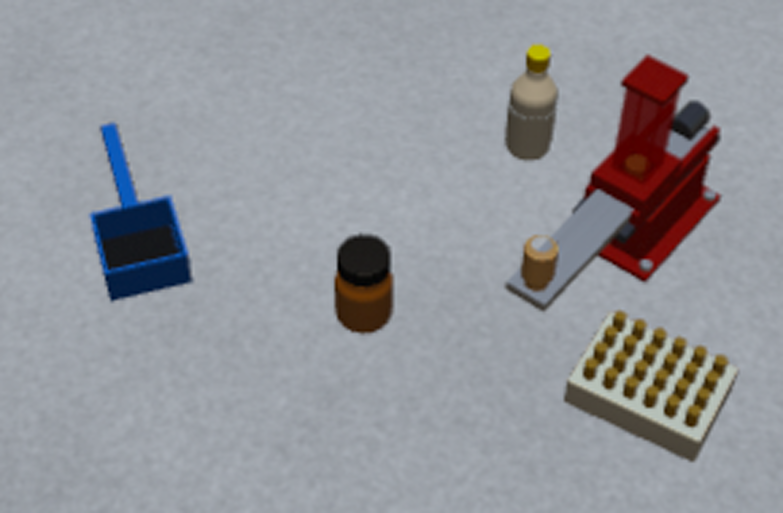

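The top view shows the knob at (223,186) and the magazine top at about (169,216). The pan box is centred near (346,253), with its handle end at (352,310). The block sits close beside the knob. Next I fit the poses from both views.

```bash
cat > fit.py <<'E'
from h import *
from scipy.optimize import least_squares
T=r.grab_frame("top"); S=r.grab_frame("scene")
t=lambda u,v:(T,np.array([140+(u+.5)/3-.5,130+(v+.5)/3-.5])); s=lambda u,v:(S,np.array([140+(u+.5)/2.7-.5,140+(v+.5)/2.7-.5]))
def fit(obs,x0):
    def P(x,X):
        c,q=np.cos(x[2]),np.sin(x[2]); return [x[0]+c*X[0]-q*X[1],x[1]+q*X[0]+c*X[1],X[2]]
    fn=lambda x:np.concatenate([proj(o[0],P(x,X))-o[1] for o,X in obs])
    z=least_squares(fn,x0,loss="soft_l1"); print(np.round(z.x[:2],1),np.degrees(z.x[2]).round(1)); print(np.round(fn(z.x).reshape(-1,2),1).tolist())
    return z.x
k=(-140,0,124); m=(0,0,195)
print("knob top",at_z(*t(249,165),124),at_z(*s(541,243),124),"mag",at_z(*t(88,260),195),at_z(*s(655,77),195))
d0=at_z(*t(249,165),124)-at_z(*t(88,260),195)
print("disp");fit([(t(249,165),k),(s(541,243),k),(t(88,260),m),(s(655,77),m),(t(283,183),(-155,18,80)),(s(507,287),(-155,-18,80)),(s(545,303),(-155,18,80))],[*at_z(*t(88,260),195)[:2],np.arctan2(-d0[1],-d0[0])])
pc=[((572,331),'a'),((656,326),'b'),((665,407),'c'),((580,414),'d')]
c=np.mean([at_z(*t(*q),36) for q,_ in pc],0); hd=at_z(*t(637,540),36); print("pan c",c,hd,np.linalg.norm(hd-c))
a=np.arctan2(*(c-hd)[1::-1])
print("pan");fit([(t(572,331),(35,35,36)),(t(656,326),(35,-35,36)),(t(665,407),(-35,-35,36)),(t(580,414),(-35,35,36)),(t(637,540),(-139,0,36)),(s(109,125),(-139,0,36))],[c[0],c[1],a])
print("jar",at_z(*t(409,250),75),at_z(*s(364,251),75),"bottle cap",at_z(*t(160,450),115),at_z(*s(538,53),115))
print("block",[at_z(*t(*q),46)[:2].round() for q in((154,30),(250,118),(188,185),(94,95))])
E
python3 fit.py
```

```text
knob top [674.49282366  78.52961237 124.        ] [676.63420862  78.19574727 124.        ] mag [591.30153518 184.99625144 195.        ] [591.16155545 186.69004265 195.        ]
disp
[589.7 188.1] 127.9
[[0.4, -0.5], [-0.4, -0.3], [-1.4, 0.7], [0.4, -0.6], [0.7, -1.3], [13.0, 5.9], [-15.1, -8.8]]
pan c [ 522.78778713 -216.69311547   36.        ] [ 385.7101035 -231.143947    36.       ] 137.83728770233415
pan
[ 523.6 -216.8] 5.9
[[-0.2, -0.4], [0.1, -1.4], [0.2, 0.1], [0.1, 0.4], [-0.0, 0.1], [0.0, -1.6]]
jar [614.88813675 -45.40642398  75.        ] [616.25593871 -44.66093283  75.        ] bottle cap [454.36017765 142.29660558 115.        ] [460.72897176 140.16710567 115.        ]
block [array([802., 171.]), array([727.,  89.]), array([671., 138.]), array([746., 219.])]
```

```bash
sed -i 's/(s(507,287),(-155,-18,80)),(s(545,303),(-155,18,80))/(s(507,284),(-155,18,80)),(s(545,303),(-155,-18,80))/' fit.py
cat >> fit.py <<'E'
st=r.read_state(); print(st["time"],np.round(st["eef_pos"],1),np.round(st["tool_rot"],3).tolist(),st["width"],st["grasp_force"])
E
python3 fit.py
```

```text
knob top [674.49282366  78.52961237 124.        ] [676.63420862  78.19574727 124.        ] mag [591.30153518 184.99625144 195.        ] [591.16155545 186.69004265 195.        ]
disp
[589.5 187.8] 128.6
[[0.1, -1.0], [0.1, 0.1], [-1.3, 0.8], [0.2, -0.6], [0.4, -1.8], [-0.5, -1.3], [-0.4, 0.3]]
pan c [ 522.78778713 -216.69311547   36.        ] [ 385.7101035 -231.143947    36.       ] 137.83728770233415
pan
[ 523.6 -216.8] 5.9
[[-0.2, -0.4], [0.1, -1.4], [0.2, 0.1], [0.1, 0.4], [-0.0, 0.1], [0.0, -1.6]]
jar [614.88813675 -45.40642398  75.        ] [616.25593871 -44.66093283  75.        ] bottle cap [454.36017765 142.29660558 115.        ] [460.72897176 140.16710567 115.        ]
block [array([802., 171.]), array([727.,  89.]), array([671., 138.]), array([746., 219.])]
1.0 [ 136.  -558.6  200. ] [[0.972, 0.237, 0.0], [0.237, -0.972, 0.0], [0.0, -0.0, -1.0]] 85.59320060289754 0.0
```

```bash
python3 -m handwheel '[[[0,0,-0.087],[0.82,0.92,0],1],[[0,0,-0.087],[0.82,0.92,0],1],[[0,0,-0.087],[0.82,0.92,0],1],[[0,0,-0.087],[0.82,0.92,0],1]]'
python3 -m handwheel '[[[0,0,0],[0.82,0.92,0],1],[[0,0,0],[0.82,0.92,0],1],[[0,0,0],[0.82,0.92,0],1],[[0,0,0],[0.82,0.92,0],1]]'
python3 -m handwheel '[[[0,0,0],[0.82,0.92,-0.8],1],[[0,0,0],[0.82,0.92,-0.8],1],[[0,0,0],[0.82,0.92,-0.8],1],[[0,0,0],[0.82,0.92,-0.8],1],[[0,0,0],[0.82,0.92,-0.8],1]]'
python3 - <<'E'
from h import *
p=r.grab_frame("wrist"); save(p,"wrist1.png"); st=r.read_state(); print(np.round(st["eef_pos"],1),np.round(st["tool_rot"],3).tolist())
E
```

```text
time: 1.33
eef_pos: [236.1, -445.6, 200.1]
tool_rot: [[0.995, 0.102, 0.001], [0.102, -0.995, 0.0], [0.001, -0.0, -1.0]]
wrist_force: [-0.7, -0.7, -0.1]
width: 85.2
grasp_force: 0.0
time: 1.67
eef_pos: [334.7, -335.0, 200.3]
tool_rot: [[0.995, 0.103, 0.001], [0.103, -0.995, 0.0], [0.001, -0.0, -1.0]]
wrist_force: [0.6, -0.9, 0.4]
width: 85.0
grasp_force: 0.0
time: 2.08
eef_pos: [432.2, -223.3, 100.7]
tool_rot: [[0.995, 0.104, -0.002], [0.104, -0.995, 0.003], [-0.002, -0.003, -1.0]]
wrist_force: [-0.6, -1.1, -0.9]
width: 85.2
grasp_force: 0.0
[ 432.  -224.   101.2] [[0.994, 0.105, -0.003], [0.105, -0.994, 0.003], [-0.002, -0.003, -1.0]]
```

View pics/wrist1.png

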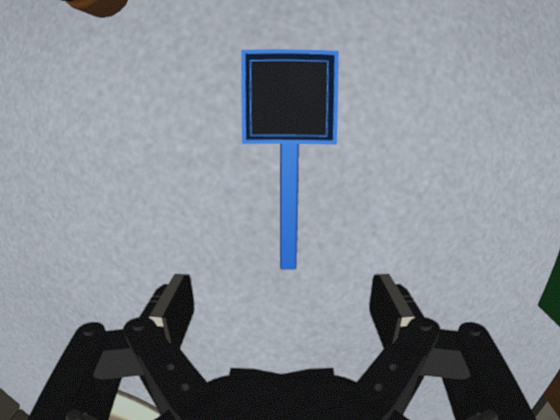

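The handle runs straight between the open fingers, at column 288 against a finger midpoint of about 280, so the grasp is aligned. I descend and close part-way to learn how the grip force behaves.

```bash
python3 -m handwheel '[[[0,0,0],[0,0,-0.4],0.6],[[0,0,0],[0,0,-0.78],0.4],[[0,0,0],[0,0,-0.78],0.3],[[0,0,0],[0,0,-0.78],0.3],[[0,0,0],[0,0,-0.78],0.3]]'
python3 -m handwheel '[[[0,0,0],[0,0,0],0.2],[[0,0,0],[0,0,0],0.2],[[0,0,0],[0,0,0],0.2],[[0,0,0],[0,0,0],0.2],[[0,0,0],[0,0,0],0.2]]'
python3 -m handwheel '[[[0,0,0],[0,0,0],0.16],[[0,0,0],[0,0,0],0.16],[[0,0,0],[0,0,0],0.16],[[0,0,0],[0,0,0],0.16],[[0,0,0],[0,0,0],0.16]]'
python3 -m handwheel '[[[0,0,0],[0,0,0],0.14],[[0,0,0],[0,0,0],0.14],[[0,0,0],[0,0,0],0.14],[[0,0,0],[0,0,0],0.14],[[0,0,0],[0,0,0],0.14]]'
```

```text
time: 2.55
eef_pos: [431.5, -228.4, 11.9]
tool_rot: [[0.995, 0.101, 0.0], [0.101, -0.995, -0.0], [0.0, 0.0, -1.0]]
wrist_force: [0.6, -1.2, 0.1]
width: 26.5
grasp_force: 0.0
time: 2.97
eef_pos: [431.4, -227.7, 11.0]
tool_rot: [[0.995, 0.102, 0.001], [0.102, -0.995, -0.0], [0.001, 0.001, -1.0]]
wrist_force: [1.2, -0.7, -0.3]
width: 16.8
grasp_force: 0.0
time: 3.38
eef_pos: [431.2, -227.4, 10.3]
tool_rot: [[0.995, 0.102, -0.0], [0.102, -0.995, 0.0], [-0.0, -0.0, -1.0]]
wrist_force: [-0.5, 0.5, -0.0]
width: 13.9
grasp_force: 0.0
time: 3.8
eef_pos: [431.2, -227.5, 10.4]
tool_rot: [[0.995, 0.102, 0.0], [0.102, -0.995, 0.0], [0.0, -0.0, -1.0]]
wrist_force: [-1.1, -0.8, 0.3]
width: 12.1
grasp_force: 0.0
```

```bash
python3 -m handwheel '[[[0,0,0],[0,0,0],0.12],[[0,0,0],[0,0,0],0.12],[[0,0,0],[0,0,0],0.12],[[0,0,0],[0,0,0],0.12]]'
python3 -m handwheel '[[[0,0,0],[0,0,0],0.10],[[0,0,0],[0,0,0],0.10],[[0,0,0],[0,0,0],0.10],[[0,0,0],[0,0,0],0.10]]'
python3 - <<'E'
from h import *
p=r.grab_frame("wrist"); save(p,"wrist2.png")
E
```

```text
time: 4.13
eef_pos: [431.2, -227.4, 10.4]
tool_rot: [[0.995, 0.102, -0.0], [0.102, -0.995, 0.0], [0.0, -0.0, -1.0]]
wrist_force: [0.5, -0.6, -0.1]
width: 10.2
grasp_force: 0.0
time: 4.47
eef_pos: [431.2, -227.5, 10.4]
tool_rot: [[0.995, 0.102, 0.0], [0.102, -0.995, 0.0], [0.0, -0.0, -1.0]]
wrist_force: [0.3, 0.4, 0.3]
width: 8.7
grasp_force: 0.0
```

View pics/wrist2.png

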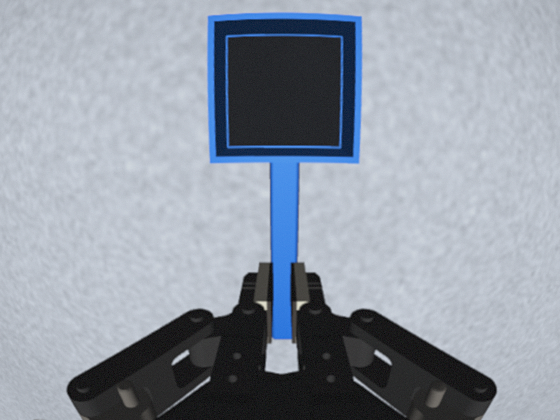

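The handle lies between the pads and fills the gap (columns 272–297), but no force shows yet. I keep closing.

```bash
python3 -m handwheel '[[[0,0,0],[0,0,0],0.07],[[0,0,0],[0,0,0],0.07],[[0,0,0],[0,0,0],0.07],[[0,0,0],[0,0,0],0.07]]'
python3 -m handwheel '[[[0,0,0],[0,0,0],0.04],[[0,0,0],[0,0,0],0.04],[[0,0,0],[0,0,0],0.04],[[0,0,0],[0,0,0],0.04]]'
python3 -m handwheel '[[[0,0,0],[0,0,0],0],[[0,0,0],[0,0,0],0],[[0,0,0],[0,0,0],0],[[0,0,0],[0,0,0],0],[[0,0,0],[0,0,0],0]]'
```

```text
time: 4.85
eef_pos: [431.2, -227.5, 10.4]
tool_rot: [[0.995, 0.102, 0.0], [0.102, -0.995, 0.0], [0.0, -0.0, -1.0]]
wrist_force: [0.0, 0.5, -0.7]
width: 5.9
grasp_force: 0.0
time: 5.18
eef_pos: [431.2, -227.5, 10.4]
tool_rot: [[0.995, 0.102, -0.0], [0.102, -0.995, 0.0], [0.0, -0.0, -1.0]]
wrist_force: [-0.1, 0.5, 1.0]
width: 3.5
grasp_force: 0.0
time: 5.6
eef_pos: [431.2, -227.5, 10.4]
tool_rot: [[0.995, 0.102, 0.0], [0.102, -0.995, 0.0], [0.0, -0.0, -1.0]]
wrist_force: [0.4, -0.2, 0.4]
width: 0.1
grasp_force: 0.0
```

```bash
python3 - <<'E'
from h import *
p=r.grab_frame("wrist"); s=r.grab_frame("scene"); save(s,"scene2.png")
a=cv2.resize(p["color"][140:400,130:430],(400,347)); b=cv2.resize(s["color"][140:300,110:270],(347,347),interpolation=cv2.INTER_CUBIC)
cv2.imwrite("pics/c3.png",np.hstack([a,b])[:,:,::-1])
E
```

```text
(no output)
```

View pics/c3.png

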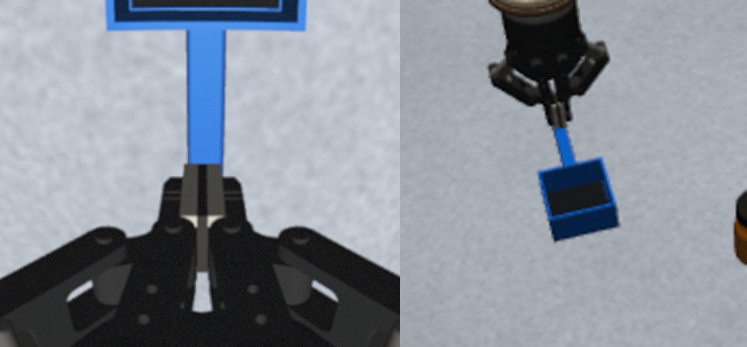

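```bash
python3 - <<'E'
from h import *
s=r.grab_frame("scene"); t=r.grab_frame("top"); st=r.read_state(); e=np.array(st["eef_pos"]); print(e,st["width"],st["q"])
for z in (0,10,30,50,70): print(z,proj(s,[e[0],e[1],z]),proj(t,[e[0],e[1],z]))
# pan from scene: handle/box rim
c,q=np.cos(.103),np.sin(.103)
for X in[(35,35,36),(35,-35,36),(-35,35,36),(35,-35,0),(35,35,0),(-35,-35,36),(-40,0,36)]:
    print(X,proj(s,[523.6+c*X[0]-q*X[1],-216.8+q*X[0]+c*X[1],X[2]]))
a=cv2.resize(s["color"][140:280,120:270],(600,560),interpolation=cv2.INTER_CUBIC); cv2.imwrite("pics/s4.png",a[:,:,::-1])
E
```

```text
[ 431.19083356 -227.44549311   10.37372194] -0.4378799038165671 [-3.68788403e+01  6.72775663e+00  1.07702272e+02  5.91299187e-03
  6.55736181e+01  4.72672016e+01]
0 [185.18472445 207.72845769] [348.71922599 290.2527982 ]
10 [184.66350977 204.87809233] [349.16547218 290.35443779]
30 [183.60252665 199.07589674] [350.0781992  290.56232574]
50 [182.51606255 193.13435333] [351.01894083 290.77659446]
70 [181.40318835 187.04838114] [351.98900698 290.9975423 ]
(35, 35, 36) [210.28316676 232.80663553]
(35, -35, 36) [179.29734897 240.07724031]
(-35, 35, 36) [203.47593634 210.97169548]
(35, -35, 0) [181.43345214 250.30428993]
(35, 35, 0) [211.70440184 243.07800255]
(-35, -35, 36) [173.55289733 217.72420231]
(-40, 0, 36) [188.16854253 212.81245137]
```

View pics/s4.png

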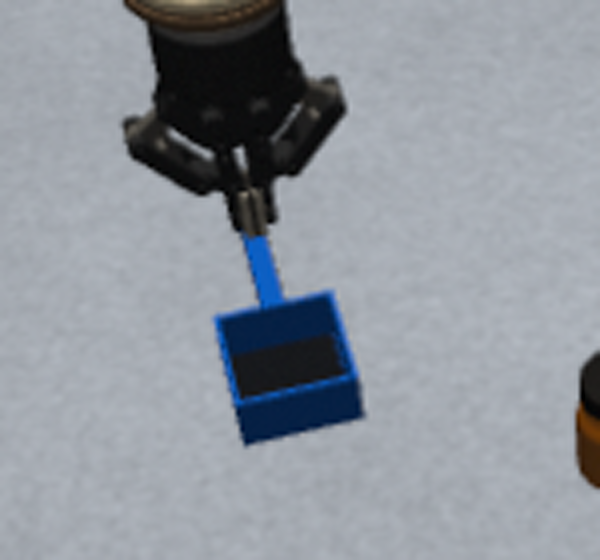

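```bash
cat >> h.py <<'E'
def projw(p,X):
    c=np.array(p["R"])@np.array(X)+np.array(p["t"]); f=f_of(p); n=np.hypot(*c[:2]); th=np.arctan2(n,c[2])
    return c[:2]/n*f*th+[p["cx"],p["cy"]]
E
python3 - <<'E'
from h import *
p=r.grab_frame("wrist"); print(p["fovy"],p["cx"],p["cy"],"cam",-np.array(p["R"]).T@p["t"]); print(np.round(p["R"],3))
c,q=np.cos(.103),np.sin(.103)
for dz in (0,-30):
  for X in[(35,35,36),(35,-35,36),(-35,-35,36),(-35,35,36)]:
    print(dz,X,projw(p,[523.6+c*X[0]-q*X[1],-216.8+q*X[0]+c*X[1],X[2]+dz]))
e=np.array(r.read_state()["eef_pos"])
for dz in(0,10,20,30): print("tcp+",dz,projw(p,e+[0,0,dz]), projw(p,e+[11,0,dz]))
m=[x for x in r.masks_of("pan",p)][0]; print(m["confidence"]); ys,xs=np.where(m["pixels"]); print(xs.min(),xs.max(),ys.min(),ys.max())
E
```

```text
65.70646984690485 281.333439658719 213.4525284266578 cam [ 513.77805893 -219.67331     183.89779663]
[[ 0.101 -0.995 -0.   ]
 [-0.942 -0.096  0.321]
 [-0.319 -0.032 -0.947]]
0 (35, 35, 36) [200.0654526   15.05241545]
0 (35, -35, 36) [354.4863143   14.04060467]
0 (-35, -35, 36) [352.53325321 162.19144827]
0 (-35, 35, 36) [202.82402623 162.63953626]
-30 (35, 35, 36) [213.15400666  29.18619231]
-30 (35, -35, 36) [342.65848787  28.46730719]
-30 (-35, -35, 36) [341.17005446 153.0377395 ]
-30 (-35, 35, 36) [215.3022507  153.41431191]
tcp+ 0 [280.38600421 252.19943032] [282.28896058 235.10200548]
tcp+ 10 [280.33540097 259.84951694] [282.33538172 242.07875323]
tcp+ 20 [280.2799224  268.28142545] [282.38652185 249.80848393]
tcp+ 30 [280.21891908 277.60817862] [282.44306744 258.40972175]
0.78
206 361 12 263
```

The pan measurement agrees in all three cameras. The shut fingertips, though, appear about 31 mm higher than the reported TCP (row 262 in the wrist picture, where the TCP projects to about 235). The fingers therefore closed above the handle. I open and descend 30 mm more, watching the force.

```bash
python3 -m handwheel '[[[0,0,0],[0,-0.015,0],0.4],[[0,0,0],[0,-0.015,0],0.4],[[0,0,0],[0,-0.015,0],0.4],[[0,0,0],[0,-0.015,0],0.4]]'
python3 -m handwheel '[[[0,0,0],[0,0,-0.06],0.4],[[0,0,0],[0,0,-0.12],0.4],[[0,0,0],[0,0,-0.18],0.4],[[0,0,0],[0,0,-0.24],0.4],[[0,0,0],[0,0,-0.24],0.4]]'
python3 -m handwheel '[[[0,0,0],[0,0,0],0.2],[[0,0,0],[0,0,0],0.2],[[0,0,0],[0,0,0],0.17],[[0,0,0],[0,0,0],0.17],[[0,0,0],[0,0,0],0.17]]'
python3 -m handwheel '[[[0,0,0],[0,0,0],0.15],[[0,0,0],[0,0,0],0.15],[[0,0,0],[0,0,0],0.15],[[0,0,0],[0,0,0],0.15]]'
```

```text
time: 6.23
eef_pos: [431.2, -229.3, 10.3]
tool_rot: [[0.995, 0.102, 0.0], [0.102, -0.995, 0.0], [0.0, -0.0, -1.0]]
wrist_force: [-0.4, 0.1, 0.1]
width: 34.0
grasp_force: 0.0
time: 6.65
eef_pos: [430.4, -228.6, -20.3]
tool_rot: [[0.995, 0.102, -0.002], [0.102, -0.995, 0.002], [-0.002, -0.002, -1.0]]
wrist_force: [-0.3, -0.2, -0.6]
width: 34.5
grasp_force: 0.0
time: 7.07
eef_pos: [431.3, -229.3, -18.2]
tool_rot: [[0.995, 0.102, 0.0], [0.102, -0.995, -0.0], [0.0, 0.0, -1.0]]
wrist_force: [-0.5, 0.1, -0.3]
width: 14.2
grasp_force: 0.0
time: 7.4
eef_pos: [431.2, -229.3, -18.3]
tool_rot: [[0.995, 0.102, 0.0], [0.102, -0.995, -0.0], [0.0, 0.0, -1.0]]
wrist_force: [-0.1, -1.0, 2.6]
width: 13.5
grasp_force: 28.8
```

The reported TCP really was off by about 30 mm, and now the handle is held. I check how force depends on the commanded opening.

```bash
python3 -m handwheel '[[[0,0,0],[0,0,0],0.15],[[0,0,0],[0,0,0],0.15],[[0,0,0],[0,0,0],0.15],[[0,0,0],[0,0,0],0.15]]'
python3 -m handwheel '[[[0,0,0],[0,0,0],0.155],[[0,0,0],[0,0,0],0.155],[[0,0,0],[0,0,0],0.155],[[0,0,0],[0,0,0],0.155]]'
python3 -m handwheel '[[[0,0,0],[0,0,0],0.1],[[0,0,0],[0,0,0],0.1],[[0,0,0],[0,0,0],0.1],[[0,0,0],[0,0,0],0.1]]'
```

```text
time: 7.73
eef_pos: [431.2, -229.3, -18.4]
tool_rot: [[0.995, 0.102, 0.0], [0.102, -0.995, -0.0], [0.0, 0.0, -1.0]]
wrist_force: [-1.6, -0.4, 3.8]
width: 13.4
grasp_force: 28.9
time: 8.07
eef_pos: [431.2, -229.3, -18.4]
tool_rot: [[0.995, 0.102, 0.0], [0.102, -0.995, 0.0], [0.0, -0.0, -1.0]]
wrist_force: [-1.5, -2.4, 3.5]
width: 13.2
grasp_force: 28.9
time: 8.4
eef_pos: [431.2, -229.3, -18.4]
tool_rot: [[0.995, 0.102, 0.0], [0.102, -0.995, 0.0], [0.0, -0.0, -1.0]]
wrist_force: [-1.5, -1.1, 4.5]
width: 13.2
grasp_force: 59.5
```

```bash
python3 -m handwheel '[[[0,0,0],[0,0,0.07],0],[[0,0,0],[0,0,0.14],0],[[0,0,0],[0,0,0.14],0]]'
python3 -m handwheel '[[[0,0,0.05],[0.01,0.18,0],0],[[0,0,0.1],[0.02,0.36,0],0],[[0,0,0.14],[0.03,0.54,0],0],[[0,0,0.18],[0.04,0.72,0],0],[[0,0,0.18],[0.05,0.87,0],0]]'
python3 -m handwheel '[[[0,0,0.05],[0.01,0.18,0],0],[[0,0,0.1],[0.02,0.36,0],0],[[0,0,0.14],[0.03,0.54,0],0],[[0,0,0.18],[0.04,0.72,0],0],[[0,0,0.18],[0.06,0.88,0],0]]'
python3 -m handwheel '[[[0,0,0],[0,0,0],0],[[0,0,0],[0,0,0],0]]'
python3 - <<'E'
from h import *
p=r.grab_frame("wrist"); s=r.grab_frame("scene"); t=r.grab_frame("top")
a=p["color"][0:420:1,60:500]; b=cv2.resize(s["color"][120:280,220:420],(350,280)); cv2.imwrite("pics/c5.png",np.hstack([a,np.vstack([b,np.zeros((140,350,3),np.uint8)])])[:,:,::-1])
E
```

```text
time: 8.65
eef_pos: [431.9, -229.7, 0.2]
tool_rot: [[0.995, 0.102, 0.002], [0.102, -0.995, -0.001], [0.002, 0.001, -1.0]]
wrist_force: [0.2, -1.4, -1.0]
width: 12.5
grasp_force: 58.9
time: 9.07
eef_pos: [437.0, -123.5, -1.5]
tool_rot: [[0.925, 0.38, 0.0], [0.38, -0.925, 0.0], [0.0, -0.0, -1.0]]
wrist_force: [1.4, -0.4, -1.6]
width: 12.5
grasp_force: 58.9
time: 9.48
eef_pos: [444.2, -18.0, -1.4]
tool_rot: [[0.782, 0.623, 0.0], [0.623, -0.782, 0.0], [0.0, -0.0, -1.0]]
wrist_force: [-0.7, -0.4, -1.1]
width: 13.1
grasp_force: 58.9
time: 9.65
eef_pos: [444.5, -18.6, -1.4]
tool_rot: [[0.784, 0.62, 0.0], [0.62, -0.784, 0.0], [0.0, 0.0, -1.0]]
wrist_force: [0.0, 0.0, -1.6]
width: 12.6
grasp_force: 58.9
```

View pics/c5.png

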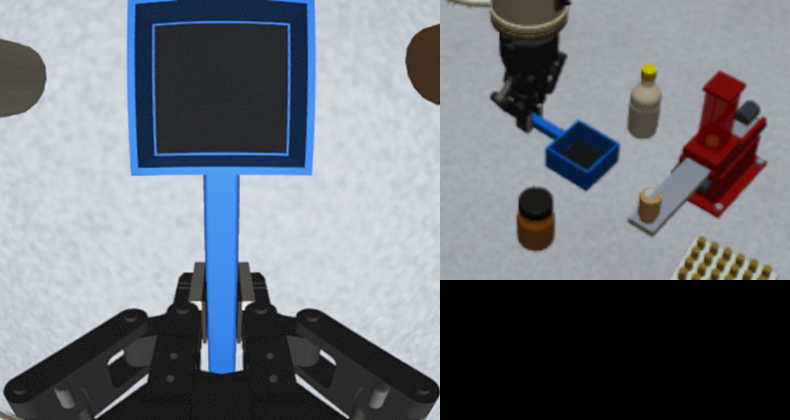

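Pan is held level and square to the fingers; near rim corners at wrist pixels (192,175) and (372,175). I cross-check its centre from the wrist and top views.

```bash
cat > chk.py <<'E'
from h import *
import sys
from scipy.optimize import least_squares
def panpose(zr, names=("top","scene")):
    e=np.array(r.read_state()["eef_pos"])
    R=np.array(r.read_state()["tool_rot"]); a=np.arctan2(R[1,0],R[0,0])
    for c in names:
        p=r.grab_frame(c)
        for m in r.masks_of("pan",p)[:1]:
            pix=m["pixels"]; h=(p["color"].astype(int)); blue=(h[...,2]>h[...,0]+25)&cv2.dilate(pix.astype(np.uint8),np.ones((5,5))).astype(bool)
            print(c,round(m["confidence"],2),m["location"],pix.sum(), "rect",[np.round(v,1) for v in cv2.minAreaRect(np.argwhere(pix)[:,::-1].astype(np.float32))])
    return e,a
if __name__=="__main__":
    z=17
    e,a=panpose(z); print(e,np.degrees(a))
    p=r.grab_frame("wrist")
    def inv(uv,zz):
        d=(np.array(uv)-[p["cx"],p["cy"]])/f_of(p); th=np.hypot(*d); v=np.append(d/th*np.sin(th),np.cos(th)); R=np.array(p["R"]); c=-R.T@p["t"]; w=R.T@v; return c+w*(zz-c[2])/w[2]
    n=(inv((192,175),z+36)+inv((372,175),z+36))/2; print("near rim mid",n,"width",np.linalg.norm(inv((192,175),z+36)-inv((372,175),z+36)),"centre",n[:2]+35*np.array([np.cos(a),np.sin(a)]))
    f=[inv(q,z+3) for q in((213,155),(348,155),(350,23),(211,23))]; print("floor",np.mean(f,0))
    print("expected",e[:2]+92.3*np.array([np.cos(a),np.sin(a)]))
E
python3 chk.py
```

```text
top 0.96 [241.7, 246.1] 412 rect [array([243.1, 245.4]), array([37.7, 18.8]), np.float64(11.3)]
scene 0.82 [301.3, 205.7] 1180 rect [array([294.2, 203.8]), array([53.1, 32.5]), np.float64(31.4)]
[444.38664059 -19.80588253  -1.57575833] 38.21757936804415
near rim mid [490.39224544  15.15204715  53.        ] width 68.81753195129701 centre [517.89059455  36.80477899]
floor [517.12666615  37.02273951  20.        ]
expected [516.90371553  37.29546458]
```

```bash
python3 -m handwheel '[[[0,0,0],[0.2,0.16,0],0],[[0,0,0],[0.4,0.32,0],0],[[0,0,0],[0.6,0.48,0],0],[[0,0,0],[0.8,0.64,0],0],[[0,0,0],[0.975,0.785,0],0]]'
python3 -m handwheel '[[[0,0,0],[0,0,-0.04],0],[[0,0,0],[0,0,-0.08],0],[[0,0,0],[0,0,-0.12],0],[[0,0,0],[0,0,-0.135],0],[[0,0,0],[0,0,-0.135],0]]'
python3 -m handwheel '[[[0,0,0],[0,0,0],0.2],[[0,0,0],[0,0,0],0.3],[[0,0,0],[0,0,0],0.4],[[0,0,0],[0,0,0],0.4]]'
python3 - <<'E'
from h import *
t=r.grab_frame("top"); s=r.grab_frame("scene"); p=r.grab_frame("wrist")
a=p["color"][0:420:1,60:500]; b=cv2.resize(s["color"][120:280,260:440],(350,311)); cv2.imwrite("pics/c6.png",np.hstack([a,np.vstack([b,np.zeros((109,350,3),np.uint8)])])[:,:,::-1])
E
```

```text
time: 10.47
eef_pos: [562.7, 76.0, -1.8]
tool_rot: [[0.785, 0.619, 0.0], [0.619, -0.785, 0.0], [0.0, -0.0, -1.0]]
wrist_force: [1.1, -0.9, -1.2]
width: 12.5
grasp_force: 58.9
time: 10.88
eef_pos: [560.7, 74.3, -18.1]
tool_rot: [[0.786, 0.618, -0.001], [0.618, -0.786, 0.0], [-0.0, -0.001, -1.0]]
wrist_force: [-1.4, 1.0, 1.2]
width: 13.3
grasp_force: 59.3
time: 11.22
eef_pos: [561.4, 74.7, -17.6]
tool_rot: [[0.785, 0.619, 0.0], [0.619, -0.785, 0.0], [0.0, 0.0, -1.0]]
wrist_force: [-0.3, -0.3, -0.3]
width: 34.1
grasp_force: 0.0
```

View pics/c6.png

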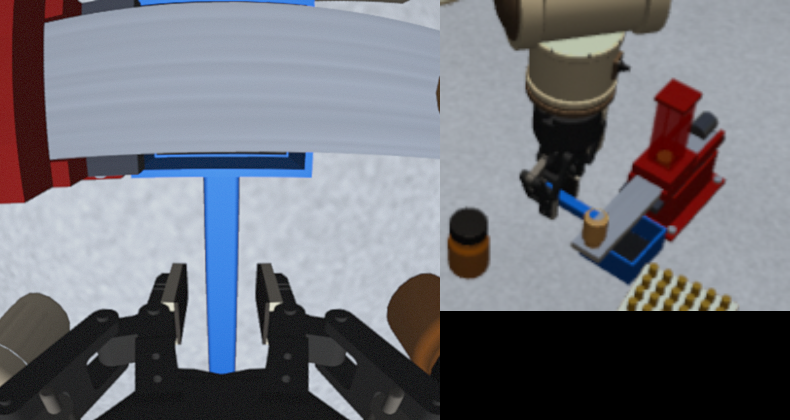

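The pan stands released under the slide. By kinematics its centre is about (634,132), against an outlet at (634.3,131.5). The tool's closing axis already lies along the slide, so I lift, move over the knob and look.

```bash
python3 -m handwheel '[[[0,0,0],[0,0,0.15],0.45],[[0,0,0],[0,0,0.35],0.6],[[0,0,0],[0,0,0.6],0.7],[[0,0,0],[0,0,0.75],0.7]]'
python3 -m handwheel '[[[0,0,0],[0,0,0.2],0.7],[[0,0,0],[0,0,0.4],0.7],[[0,0,0],[0,0,0.5],0.7],[[0,0,0],[0,0,0.5],0.7]]'
python3 -m handwheel '[[[0,0,0],[0.24,0.01,0],0.7],[[0,0,0],[0.48,0.02,0],0.7],[[0,0,0],[0.72,0.02,0],0.7],[[0,0,0],[0.95,0.03,0],0.7],[[0,0,0],[0.95,0.03,0],0.7]]'
python3 - <<'E'
from h import *
t=r.grab_frame("top"); s=r.grab_frame("scene"); p=r.grab_frame("wrist"); st=r.read_state(); print(st["eef_pos"],st["time"],st["q"])
e=np.array(st["eef_pos"]);print(projw(p,e+[0,0,31]), projw(p,[675.8,78.3,124]))
a=p["color"][0:420:1,60:500]; b=cv2.resize(s["color"][120:280,260:440],(350,311)); cv2.imwrite("pics/c7.png",np.hstack([a,np.vstack([b,np.zeros((109,350,3),np.uint8)])])[:,:,::-1])
E
```

```text
time: 11.7
eef_pos: [562.0, 75.0, 74.9]
tool_rot: [[0.785, 0.619, 0.002], [0.619, -0.785, 0.0], [0.002, 0.001, -1.0]]
wrist_force: [0.9, 0.3, 1.5]
width: 60.0
grasp_force: 0.0
time: 12.03
eef_pos: [562.6, 75.0, 134.9]
tool_rot: [[0.785, 0.619, 0.004], [0.619, -0.785, 0.0], [0.003, 0.003, -1.0]]
wrist_force: [0.9, -0.0, 0.3]
width: 60.0
grasp_force: 0.0
time: 12.45
eef_pos: [678.2, 78.3, 129.1]
tool_rot: [[0.786, 0.619, -0.002], [0.619, -0.786, 0.0], [-0.001, -0.001, -1.0]]
wrist_force: [-0.1, 0.6, -0.4]
width: 59.6
grasp_force: 0.0
[674.68341527  78.57224027 130.54963497] 12.6 [1.47268221e-01 2.27741229e+01 7.25568295e+01 6.15220307e-03
 8.48026728e+01 5.18916389e+01]
[279.10947169 279.37741127] [281.13530403 246.93951795]
```

View pics/c7.png

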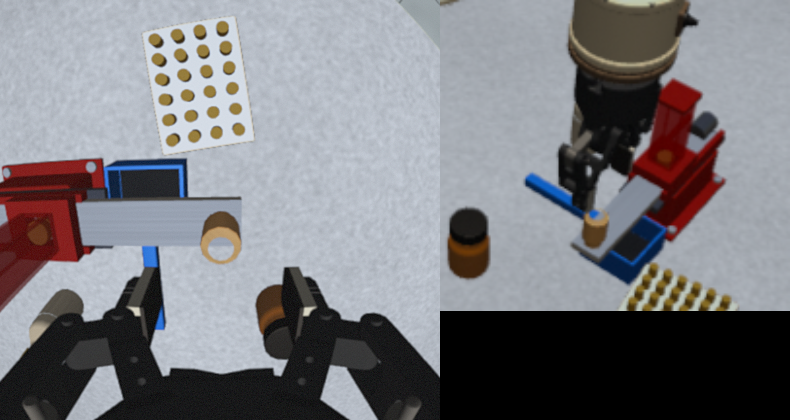

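The knob top is at wrist pixel (281,244), where (281,247) was predicted, and it is centred between the fingers. I descend and close gently.

```bash
python3 -m handwheel '[[[0,0,0],[0,0,-0.2],0.7],[[0,0,0],[0,0,-0.4],0.7],[[0,0,0],[0,0,-0.58],0.7],[[0,0,0],[0,0,-0.58],0.7]]'
python3 -m handwheel '[[[0,0,0],[0,0,0],0.5],[[0,0,0],[0,0,0],0.4],[[0,0,0],[0,0,0],0.34],[[0,0,0],[0,0,0],0.34],[[0,0,0],[0,0,0],0.34]]'
python3 -m handwheel '[[[0,0,0],[0,0,0],0.32],[[0,0,0],[0,0,0],0.32],[[0,0,0],[0,0,0],0.31],[[0,0,0],[0,0,0],0.31]]'
python3 -m handwheel '[[[0,0,0],[0,0,0],0.303],[[0,0,0],[0,0,0],0.303],[[0,0,0],[0,0,0],0.303]]'
```

```text
time: 12.93
eef_pos: [672.3, 78.6, 58.1]
tool_rot: [[0.785, 0.619, -0.006], [0.619, -0.785, 0.0], [-0.005, -0.004, -1.0]]
wrist_force: [-0.8, -0.5, -0.6]
width: 59.5
grasp_force: 0.0
time: 13.35
eef_pos: [675.8, 78.6, 63.7]
tool_rot: [[0.785, 0.619, 0.001], [0.619, -0.785, 0.0], [0.001, 0.001, -1.0]]
wrist_force: [-0.2, -0.3, -0.1]
width: 28.5
grasp_force: 0.0
time: 13.68
eef_pos: [675.3, 78.8, 62.7]
tool_rot: [[0.785, 0.619, -0.0], [0.619, -0.785, 0.0], [0.0, -0.0, -1.0]]
wrist_force: [-2.0, 3.0, 3.0]
width: 26.2
grasp_force: 1.6
time: 13.93
eef_pos: [675.4, 78.7, 62.7]
tool_rot: [[0.785, 0.619, 0.0], [0.619, -0.785, 0.0], [0.0, -0.0, -1.0]]
wrist_force: [-2.9, 3.0, 4.0]
width: 25.7
grasp_force: 3.1
```

```bash
python3 -m handwheel '[[[0,0,0],[0,0,0],0.298],[[0,0,0],[0,0,0],0.298],[[0,0,0],[0,0,0],0.298]]'
python3 -m handwheel '[[[0,0,0],[0,0,0],0.294],[[0,0,0],[0,0,0],0.294],[[0,0,0],[0,0,0],0.294]]'
```

```text
time: 14.18
eef_pos: [675.5, 78.6, 62.7]
tool_rot: [[0.785, 0.619, 0.0], [0.619, -0.785, 0.0], [0.0, 0.0, -1.0]]
wrist_force: [-2.1, 3.3, 4.9]
width: 25.6
grasp_force: 9.2
time: 14.43
eef_pos: [675.5, 78.6, 62.7]
tool_rot: [[0.785, 0.619, 0.0], [0.619, -0.785, 0.0], [0.0, 0.0, -1.0]]
wrist_force: [-1.2, 3.0, 5.9]
width: 25.6
grasp_force: 14.9
```

```bash
python3 -m handwheel '[[[0,0,0],[0,0,0],0.287],[[0,0,0],[0,0,0],0.287],[[0,0,0],[0,0,0],0.287]]'
python3 -m handwheel '[[[0,0,0],[0.031,-0.039,0],0.287],[[0,0,0],[0.062,-0.078,0],0.287],[[0,0,0],[0.093,-0.118,0],0.287],[[0,0,0],[0.124,-0.157,0],0.287],[[0,0,0],[0.155,-0.196,0],0.287]]'
python3 -m handwheel '[[[0,0,0],[0.031,-0.039,0],0.287],[[0,0,0],[0.062,-0.078,0],0.287],[[0,0,0],[0.093,-0.118,0],0.287],[[0,0,0],[0.124,-0.157,0],0.287],[[0,0,0],[0.155,-0.196,0],0.287]]'
python3 -m handwheel '[[[0,0,0],[0.016,-0.02,0],0.287],[[0,0,0],[0.032,-0.04,0],0.287],[[0,0,0],[0.042,-0.053,0],0.287],[[0,0,0],[0.042,-0.053,0],0.287]]'
```

```text
time: 14.68
eef_pos: [675.5, 78.5, 62.8]
tool_rot: [[0.785, 0.619, 0.0], [0.619, -0.785, 0.0], [0.0, 0.0, -1.0]]
wrist_force: [-1.5, 3.7, 5.6]
width: 25.2
grasp_force: 25.8
time: 15.1
eef_pos: [694.2, 55.3, 62.8]
tool_rot: [[0.785, 0.619, 0.0], [0.619, -0.785, 0.001], [0.001, -0.0, -1.0]]
wrist_force: [-2.3, 6.9, 6.0]
width: 25.2
grasp_force: 26.0
time: 15.52
eef_pos: [712.8, 32.2, 62.8]
tool_rot: [[0.785, 0.619, 0.0], [0.619, -0.785, 0.001], [0.001, -0.001, -1.0]]
wrist_force: [-1.9, 10.4, 6.1]
width: 24.9
grasp_force: 26.0
time: 15.85
eef_pos: [717.9, 25.8, 62.8]
tool_rot: [[0.785, 0.619, 0.0], [0.619, -0.785, 0.001], [0.001, -0.001, -1.0]]
wrist_force: [-2.0, 9.2, 6.9]
width: 25.0
grasp_force: 26.0
```

```bash
python3 -m handwheel '[[[0,0,0],[0.005,-0.007,0],0.287],[[0,0,0],[0.01,-0.013,0],0.287],[[0,0,0],[0.01,-0.013,0],0.287],[[0,0,0],[0.01,-0.013,0],0.287]]'
python3 -m handwheel '[[[0,0,0],[0.005,-0.007,0],0.287],[[0,0,0],[0.005,-0.007,0],0.287],[[0,0,0],[0.005,-0.007,0],0.287],[[0,0,0],[0.005,-0.007,0],0.287]]'
```

```text
time: 16.18
eef_pos: [718.9, 24.5, 62.8]
tool_rot: [[0.785, 0.619, 0.0], [0.619, -0.785, 0.001], [0.001, -0.001, -1.0]]
wrist_force: [-1.9, 9.1, 6.9]
width: 25.3
grasp_force: 26.0
time: 16.52
eef_pos: [719.0, 24.5, 62.7]
tool_rot: [[0.785, 0.62, -0.001], [0.62, -0.785, 0.002], [0.001, -0.002, -1.0]]
wrist_force: [-6.1, 14.7, 8.2]
width: 24.8
grasp_force: 26.4
```

The force rises and the pose stops at 69 mm, so the slide is at its stop. I check that the spacer fell.

```bash
python3 -m handwheel '[[[0,0,0],[0,0,0],0.287],[[0,0,0],[0,0,0],0.287],[[0,0,0],[0,0,0],0.287]]'
python3 - <<'E'
from h import *
t=r.grab_frame("top"); s=r.grab_frame("scene"); p=r.grab_frame("wrist")
for q in(s,p):
  for m in r.masks_of("spacer_a",q)[:4]: print(round(m["confidence"],2),m["location"],m["pixels"].sum())
a=p["color"][0:420:1,0:440]; b=cv2.resize(s["color"][150:280,290:420],(350,350)); cv2.imwrite("pics/c8.png",np.hstack([a,np.vstack([b,np.zeros((70,350,3),np.uint8)])])[:,:,::-1])
E
```

```text
time: 16.77
eef_pos: [719.0, 24.5, 62.8]
tool_rot: [[0.785, 0.62, -0.001], [0.62, -0.785, 0.002], [0.001, -0.002, -1.0]]
wrist_force: [-6.9, 14.4, 8.8]
width: 25.1
grasp_force: 26.4
0.37 [359.3, 248.1] 574
0.71 [120.3, 220.7] 392
```

View pics/c8.png

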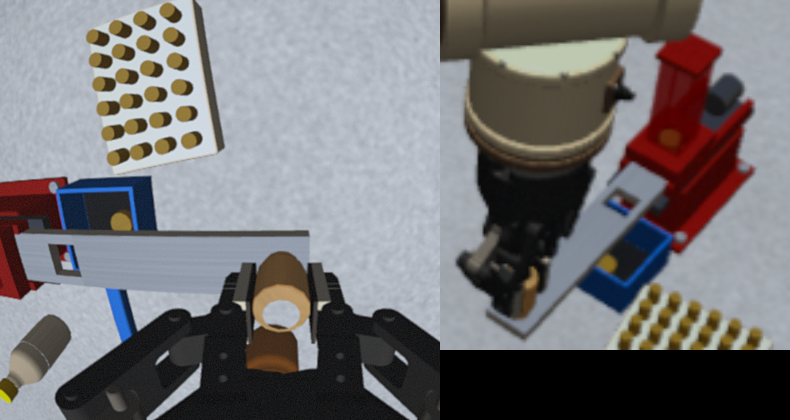

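The spacer lies in the pan (wrist pixel (120,221)) and the pocket is empty. I ease the slide home.

```bash
python3 -m handwheel '[[[0,0,0],[-0.031,0.039,0],0.287],[[0,0,0],[-0.062,0.078,0],0.287],[[0,0,0],[-0.093,0.118,0],0.287],[[0,0,0],[-0.124,0.157,0],0.287],[[0,0,0],[-0.155,0.196,0],0.287]]'
python3 -m handwheel '[[[0,0,0],[-0.031,0.039,0],0.287],[[0,0,0],[-0.062,0.078,0],0.287],[[0,0,0],[-0.093,0.118,0],0.287],[[0,0,0],[-0.124,0.157,0],0.287],[[0,0,0],[-0.155,0.196,0],0.287]]'
python3 -m handwheel '[[[0,0,0],[-0.015,0.02,0],0.287],[[0,0,0],[-0.03,0.04,0],0.287],[[0,0,0],[-0.045,0.058,0],0.287],[[0,0,0],[-0.057,0.073,0],0.287],[[0,0,0],[-0.057,0.073,0],0.287]]'
```

```text
time: 17.43
eef_pos: [700.8, 47.0, 62.8]
tool_rot: [[0.785, 0.619, 0.0], [0.619, -0.785, 0.001], [0.001, -0.0, -1.0]]
wrist_force: [-0.2, 5.9, 5.1]
width: 24.9
grasp_force: 26.0
time: 17.85
eef_pos: [682.3, 70.1, 62.8]
tool_rot: [[0.785, 0.619, 0.001], [0.619, -0.785, 0.0], [0.001, 0.0, -1.0]]
wrist_force: [0.4, 3.2, 4.5]
width: 24.9
grasp_force: 26.0
time: 18.27
eef_pos: [675.3, 78.9, 62.8]
tool_rot: [[0.785, 0.619, 0.0], [0.619, -0.785, 0.0], [0.0, -0.0, -1.0]]
wrist_force: [-2.1, 3.6, 5.5]
width: 25.4
grasp_force: 26.0
```

```bash
python3 -m handwheel '[[[0,0,0],[-0.005,0.0065,0],0.287],[[0,0,0],[-0.005,0.0065,0],0.287],[[0,0,0],[-0.005,0.0065,0],0.287]]'
python3 -m handwheel '[[[0,0,0],[-0.005,0.0065,0],0.287],[[0,0,0],[-0.005,0.0065,0],0.287],[[0,0,0],[-0.005,0.0065,0],0.287]]'
```

```text
time: 18.52
eef_pos: [675.1, 79.1, 62.8]
tool_rot: [[0.785, 0.619, 0.001], [0.619, -0.785, -0.0], [0.0, 0.0, -1.0]]
wrist_force: [-0.7, 1.0, 5.8]
width: 25.0
grasp_force: 26.1
time: 18.77
eef_pos: [675.0, 79.2, 62.8]
tool_rot: [[0.786, 0.619, 0.002], [0.619, -0.786, -0.001], [0.001, 0.002, -1.0]]
wrist_force: [5.2, -3.5, 3.5]
width: 24.8
grasp_force: 26.0
```

The force reversed, so the slide is on its home stop. I release gradually and lift clear.

```bash
python3 -m handwheel '[[[0,0,0],[0.004,-0.005,0],0.295],[[0,0,0],[0.004,-0.005,0],0.305],[[0,0,0],[0.004,-0.005,0],0.32],[[0,0,0],[0.004,-0.005,0],0.36],[[0,0,0],[0.004,-0.005,0],0.45]]'
python3 -m handwheel '[[[0,0,0],[0,0,0],0.65],[[0,0,0],[0,0,0],0.65],[[0,0,0],[0,0,0],0.65],[[0,0,0],[0,0,0],0.65]]'
python3 -m handwheel '[[[0,0,0],[0,0,0.2],0.65],[[0,0,0],[0,0,0.5],0.65],[[0,0,0],[0,0,0.8],0.65],[[0,0,0],[0,0,1],0.65],[[0,0,0],[0,0,1],0.65]]'
python3 -m handwheel '[[[0,0,0],[-0.3,-0.3,0.2],0.65],[[0,0,0],[-0.6,-0.6,0.4],0.65],[[0,0,0],[-0.9,-0.9,0.6],0.65],[[0,0,0],[-1,-1,0.6],0.65],[[0,0,0],[-1,-1,0.6],0.65]]'
python3 - <<'E'
from h import *
t=r.grab_frame("top"); s=r.grab_frame("scene")
b=cv2.resize(s["color"][130:310,250:440],(560,530),interpolation=cv2.INTER_CUBIC); cv2.imwrite("pics/c9.png",b[:,:,::-1])
E
```

```text
time: 19.18
eef_pos: [674.4, 79.5, 62.2]
tool_rot: [[0.785, 0.619, -0.001], [0.619, -0.785, 0.0], [-0.001, -0.001, -1.0]]
wrist_force: [-0.4, -0.3, -0.0]
width: 38.0
grasp_force: 0.0
time: 19.52
eef_pos: [674.6, 79.5, 62.5]
tool_rot: [[0.785, 0.619, -0.0], [0.619, -0.785, 0.0], [-0.0, -0.0, -1.0]]
wrist_force: [-0.1, -0.3, -1.0]
width: 55.4
grasp_force: 0.0
time: 19.93
eef_pos: [676.4, 79.6, 189.0]
tool_rot: [[0.785, 0.619, 0.008], [0.619, -0.785, 0.0], [0.006, 0.005, -1.0]]
wrist_force: [0.6, -0.3, 0.2]
width: 55.8
grasp_force: 0.0
time: 20.35
eef_pos: [552.5, -42.8, 257.0]
tool_rot: [[0.786, 0.618, 0.002], [0.618, -0.786, -0.001], [0.001, 0.002, -1.0]]
wrist_force: [0.1, -1.2, 0.5]
width: 55.3
grasp_force: 0.0
```

View pics/c9.png

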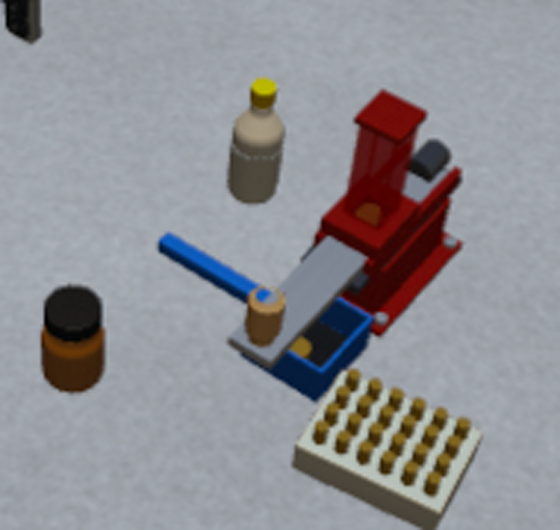

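The slide is home, the spacer is in the pan under the outlet, and the bottle, jar and block stand where they were. The arm is clear, so I hand in.

```bash
python3 -m handwheel '[[[0,0,0],[0,0,0],0.65],[[0,0,0],[0,0,0],0.65],[[0,0,0],[0,0,0],0.65]]' | head -1
python3 -c "
from plant import r
print(r.sign_off())"
```

```text
time: 20.7
the job is handed in; nothing more can be done
None
```

I handed the job in at about 21 s. One spacer is in the pan under the outlet, and the slide was pulled to its stop and eased home at about 26 N grip. The bottle, jar and block look unmoved in the last picture; sign-off returned no verdict.

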